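# Draw a carrier plate from the cleaning rack for inspection

## Robot

A 6-joint arm with a two-finger parallel gripper is mounted at the origin on the work surface. World frame = base frame: x ahead of the robot, y to its left, z up, the work surface at z = 0. Lengths are in m, angles in rad, forces in N, time in s.
With the tool pointing down it reaches from about 0.375 to 0.975 m from the base axis. Payload 3.8 kg.
Tool frame: the origin (TCP) lies at the very end of the fingers, on their centre line; the grasp point (between the pads) lies 19 mm behind it; z points along the fingers, y is the direction in which the jaws open and shut (so a half turn about z gives the same grasp; the last joint's range is limited). The gripper opens to 85 mm and grips with 20 to 120 N. Pads are 22 mm wide; open, the fingers measure 114 mm over their backs; the gripper's body (76 mm by 85 mm) begins 54 mm behind the grasp point. The pads swing forward as they close: fully open they stand 13 mm farther back than shut.
Start: joints at [-1.147, 0.264, 1.604, -0, 1.274, -0.037], TCP at [0.3, -0.605, 0.231] pointing down, gripper open.
Joint ranges: [-2.63, 2.63], [-0.94, 2.18], [0.31, 2.57], [-1.31, 4.45], [0, 2.66], [-2.55, 2.55]. Speed limits (rad/s): [2.57, 2.57, 3.14, 3.14, 3.14, 3.14].

## Interface

Orientations are given as a rotation vector (axis times angle).
In Python, from workcell import status, read_camera, camera_info, order gives the robot as it stands.
- The arm moves only by the tool move_arm, never from a script. Its argument "deltas" is a list of rows, each a list of 3 entries, a list of its own where there are three numbers: the turn, a rotation vector about the world's x, y, z as a fraction of full scale, then the shift along the world's x, y, z as a fraction of full scale, then the closure, from -1 (fully open) to 1 (shut), so that 0 is half open. A call has 1 to 20 rows; each row is the pose to reach, as a shift and turn from the pose commanded when the call began; what a row does not reach only later rows make up. Full scale, the value 1, is 0.1 m for a shift and pi/2 rad for a turn. A row lasts 1/8 s, in which the tool goes at most 62.5 mm and 10.7 degrees, less where a joint would pass 70% of its speed; a pose out of reach is approached as far as the arm can. A call with a number of a shift or a turn outside -1 to 1 is refused whole. A call with a gripper value outside its range is refused whole. The fingers move at their own pace and stop on an object; "grip_force" is the grip in N (left out, the last holds). Time passes only in rows, so rows that repeat a pose let the fingers close. It gives the time, the measured TCP pose, the force and the opening at its end, in the units of the state.
- status.read_state(): the state, without advancing time (a new reading comes with each control period).
- read_camera(name): name is "scene" or "top"; returns (picture, depth): 384x512x3 uint8, red, green, blue; 384x512 float32, m along the optical axis (not along the pixel's ray), 0 where there is no reading.
- camera_info(name): a dict with "K" (3x3 intrinsics, pixels), "D" ([k1, k2, p1, p2, k3] as OpenCV has them; the pictures are not rectified), "R" (3x3) and "t" (3): a world point X has camera coordinates R X + t. Camera axes: x right, y down, z forward; pixel columns grow to the right and rows downward; lengths in m; the calibration is good to about 2 mm. A picture is of the moment at which its call begins. camera_info takes no time and is no camera call.
- order.finish_job(): hands the job in, once; it reports no verdict.
The state is a dict: "time": time; "q": joint angles; "joint_vel": joint speeds; "joint_torque": joint torques, N m; "tool_pos": TCP position; "tcp_rot": TCP orientation; "wrist_force": force on the tool from outside, world axes, zero at the start; "torque": the same for the moment, N m; "width": opening from 0.0 (shut) to 1.0 (fully open).
Only numpy, scipy, OpenCV 4.12 (cv2) and the standard library are available. Lean on these libraries where they do the work, as an engineer would, in place of code of your own. Each camera call takes 0.05 s, during which the arm holds its last target. There are 200 camera calls.

## Task

Swing the rack's keeper bar fully aside so that it is well clear of the plates, draw the tall plate straight up out of its slots by its top edge, and stand it on the middle of the inspection stand's ledge, bottom edge down behind the lip, leaning back on the light panel. Set it down gently and let go; leave the keeper bar open, the two short plates in the rack and everything else on the bench where it is.

Things in the scene. Friction and masses are not known exactly. Their poses are not given: they have to be found in the camera images.
- rack: Fixed plate rack in a drip tray (290 x 190 mm, rim 16 mm). Origin: tray centre, on the bench. Two white slotted combs, outer faces at y = +/-71 mm, tops 92 mm up, hold three upright plates in slots at x = -36, 0, +36 mm; faces look along x, width along y, bottom edges at z = 14 mm. Slots 11 mm wide: 1.5 mm play on each face and side. Round posts 16 mm thick, 180 mm high, at x = -95 and +95 mm.
- keeper (a joint): Angle of the keeper: flat steel bar 24 mm wide, 5 mm thick, underside 180 mm up (6 mm over the tall plate), on a vertical pivot screw at x = -95 mm, y = 0 of the rack, reaching 215 mm from it. 0: along the rack's +x, over the plates. Grows as the free end swings to the rack's -y (clockwise from above), stop at 1.6 rad. Free end moves with about 1 N and stays where left.
- keeper_tab (a point): Centre of the bar's upturned tab: 45 mm long along the bar, 5 mm thick, 30 mm high (185 to 215 mm above the bench), on the bar's +y edge, outer face flush with that edge. It is 190 mm from the pivot along the bar and 9.5 mm to the side. The point's x points along the bar away from the pivot; opening is a push on the outer face towards the point's -y.
- plate_mid (a point): Centre of the tall plate, the only tall one of three in the rack, in any slot: aluminium, 160 mm high (z), 120 mm wide (y), 8 mm thick (x), about 0.3 kg, one large window 76 mm wide, 30 to 100 mm above the bottom edge. The top 60 mm is solid and stands free above the short plates. Front and back are alike.
- plate_tall: The same tall plate; origin at the middle of its bottom edge.
- plate_twin_mid (a point): Centre of a short aluminium plate with two windows, 100 mm high, 120 mm wide, 8 mm thick; stays in the rack.
- plate_port_mid (a point): Centre of a short aluminium plate with one low slot-like window, 100 mm high, 120 mm wide, 8 mm thick; stays in the rack.
- stand: Fixed inspection stand: aluminium base 12 mm thick, 190 mm wide (y), x = -90 to +60 mm, with a rail on towards +x carrying a small camera on a post at x = 235 mm (160 mm high). Origin on the bench below the foot of the light panel, whose lit face looks along +x.
- rest: The stand's light panel and ledge, leaning back 12 degrees from vertical (top towards the stand's -x). Origin: middle of the corner of panel face and ledge, 28 mm above the bench. x: out of the face; y: along the ledge; z: up the panel. Panel 170 mm wide, 110 mm high. Ledge: the surface z = 0, 170 mm long, 20 mm deep up to a lip 5 mm thick, 10 mm high.
- beaker: Glass beaker, 72 mm across, 90 mm high, standing; origin under its centre. Bystander.
- spanner: Steel spanner, 140 mm long, lying. Bystander.
- tape: Roll of paper tape, 90 mm across, 24 mm high, lying flat. Bystander.
- wipes: Box of wipes, 120 x 200 x 80 mm. Bystander.
- print_head: Black print head, 90 x 50 x 56 mm, lying in a grey parts tray (170 x 120 x 35 mm) to the right of the rack. Bystander.
Things that resemble listed ones, but are neither listed nor needed, are in the scene too. What is shaped like the plate_tall but green is not meant.

How it is judged:
On the way, in this order (a step that is already met when the one before it is completed fails the run):
1. the keeper bar is swung well clear of the plates (value of joint keeper above 1.2 rad), for 0.2 s.
2. the tall plate is drawn up, upright, until its bottom edge is above the combs (z of plate_mid in the frame of rack above 0.174 m and angle between plate_mid's own z axis and vertical below 0.26 rad), for 0.1 s.
At the end, for the whole second after the job is handed in: Tall plate released and still: bottom edge on the ledge behind the lip (centre 74 to 88 mm up the panel), within 0.14 rad of the panel's slope, level along the ledge within 0.08 rad, within 25 mm of its middle; keeper beyond 1.2 rad; both short plates down in the rack (z of plate_mid in the frame of rest between 0.074 and 0.088 m and y of plate_mid in the frame of rest between -0.025 and 0.025 m and x of plate_mid in the frame of rest between -0.015 and 0.022 m and angle between the z axis of plate_mid and the z axis of rest, either way round below 0.14 rad and angle between the y axis of plate_mid and the y axis of rest, either way round below 0.08 rad and value of joint keeper above 1.2 rad and linear speed of plate_tall below 0.02 m/s and angular speed of plate_tall below 0.1 rad/s and z of each of plate_twin_mid, plate_port_mid in the frame of rack below 0.075 m); the robot touches nothing.
It fails at once if a short plate is lifted (more than 20 mm) in the rack (distance of any of plate_twin_mid, plate_port_mid from where it was at the start of the episode above 0.02 m).
It fails at once if the tall plate is knocked against the stand (more than 45 N) (contact force between plate_tall and stand above 45 N).
It fails at once if the tall plate drops or is thrust onto the ledge (faster than 0.3 m/s within 25 mm of it) (linear speed of plate_tall above 0.3 m/s and z of plate_mid in the frame of rest below 0.105 m and x of plate_mid in the frame of rest between -0.03 and 0.06 m and y of plate_mid in the frame of rest between -0.1 and 0.1 m).
It fails at once if another thing on the bench is shifted more than 40 mm or knocked over (distance of any of beaker, spanner, tape, wipes, print_head from where it was at the start of the episode above 0.04 m or angle between beaker's own z axis and vertical above 0.6 rad).
It also fails if it takes over 58 s, if anything falls off the work surface, if the arm or the gripper's body presses on something with over 40 N, if the wrist force passes 120 N, or if a joint passes its speed limit or range.

## Working session

There is one attempt and no reset: what is moved stays moved. The work goes in short steps, Python scripts to look and compute and a tool call to move; the robot and the scene stay as the last step left them, time stands still between calls to the robot, and variables do not carry over. Pictures are saved under pics/ and viewed, about 8 in all and at most 12, crops included, and the job is handed in when it is done.

Besides the shell and the picture viewer there is one more tool, called after "Call:" by a JSON object that holds its "method" and its "body", one argument or row to a line. move_arm: Moves the arm, as the interface text tells. Its arguments: {"type":"object","properties":{"deltas":{"type":"array","items":{"type":"array"}},"grip_force":{"type":"number"}},"required":["deltas"]}

```bash
ls; mkdir -p pics; cat > h.py <<'E'
import numpy as np, cv2
from workcell import status, read_camera, camera_info, order
def load(n):
    return np.load(f'{n}.npz')
def grab(n,tag):
    p,d=read_camera(n); i=camera_info(n)
    np.savez(f'{tag}.npz',p=p,d=d,**{k:np.array(i[k]) for k in 'KDRt'}); cv2.imwrite(f'pics/{tag}.png',p[:,:,::-1]); return p,d
def xyz(tag):
    f=load(tag); h,w=f['d'].shape
    u,v=np.meshgrid(np.arange(w),np.arange(h))
    n=cv2.undistortPoints(np.stack([u,v],-1).reshape(-1,1,2).astype(float),f['K'],f['D']).reshape(h,w,2)
    z=f['d'].astype(float); c=np.stack([n[...,0]*z,n[...,1]*z,z],-1)
    X=(c-f['t'].reshape(3))@f['R']; X[z==0]=np.nan
    return X
def proj(tag,P):
    f=load(tag); r,_=cv2.Rodrigues(f['R']); return cv2.projectPoints(np.array(P,float).reshape(-1,3),r,f['t'].reshape(3).astype(float),f['K'],f['D'])[0].reshape(-1,2)
E
python3 - <<'E'
from h import *
for n in('scene','top'):
    grab(n,n+'0'); i=camera_info(n); print(n,-np.array(i['R']).T@np.array(i['t']).reshape(3))
    im=cv2.imread(f'pics/{n}0.png'); cv2.imwrite(f'pics/{n}0b.png',cv2.resize(im,(800,600),interpolation=cv2.INTER_CUBIC))
print(status.read_state())
E
```

```text
pics
scene [ 1.36156495 -0.33883808  1.43696603]
top [0.4803041  0.03990972 1.65033757]
{'time': 0.1, 'q': array([-1.14689052e+00,  2.64710305e-01,  1.60528022e+00,  5.32415059e-05,
        1.27374362e+00, -3.68861151e-02]), 'joint_vel': array([ 7.14562920e-06, -1.78340089e-03, -1.79225799e-03, -4.98024664e-04,
        1.70774223e-03, -6.92366887e-04]), 'joint_torque': array([-4.63976321e-04, -5.16705859e+01, -3.68589985e+01, -2.32354405e-04,
        6.28729656e-03, -1.58182911e-05]), 'tool_pos': array([ 0.29987994, -0.60395177,  0.23004156]), 'tcp_rot': array([-3.05652940e+00, -7.16917598e-01,  5.68050209e-04]), 'wrist_force': array([ 1.25059856, -0.5156438 ,  0.6066672 ]), 'torque': array([-0.0587488 ,  0.0069899 , -0.01392623]), 'width': 1.000289823941582}
```

View pics/scene0b.png

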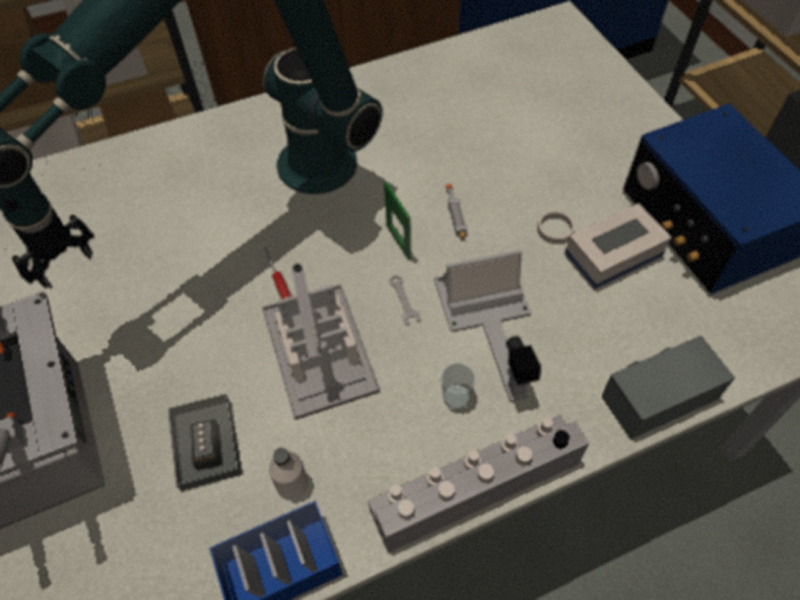

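View pics/top0b.png

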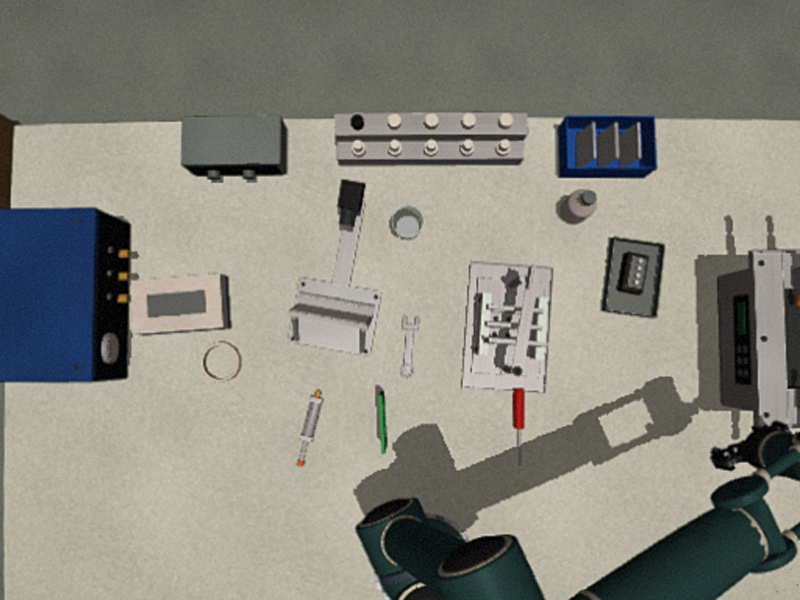

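Scene: rack in the middle (scene ~320,350; top ~508,327), stand at top ~335,315, camera rail pointing away from the robot (+x). Green decoy at top ~382,420.

```bash
python3 - <<'E'
from h import *
a=cv2.imread('pics/top0.png')[160:255,180:360]; b=cv2.imread('pics/scene0.png')[165:275,160:350]
cv2.imwrite('pics/c0.png',np.vstack([cv2.resize(a,(540,285),interpolation=cv2.INTER_CUBIC)[:,:540],cv2.resize(b,(540,312),interpolation=cv2.INTER_CUBIC)]))
cv2.imwrite('pics/c1.png',cv2.resize(cv2.imread('pics/top0.png')[162:256,290:360],(560,752)[:2] and (447,600),interpolation=cv2.INTER_CUBIC))
for tag in('top0','scene0'):
    X=xyz(tag)
    m=(X[...,0]>.35)&(X[...,0]<.75)&(X[...,1]>-.3)&(X[...,1]<.05)
    for lo,hi in((.165,.179),(.18,.19),(.19,.23),(.085,.098),(.105,.122)):
        s=m&(X[...,2]>lo)&(X[...,2]<hi)
        P=X[s]
        if len(P)<5: print(tag,lo,len(P));continue
        print(tag,lo,len(P),P.mean(0).round(4),cv2.minAreaRect(P[:,:2].astype(np.float32)*1000))
E
```

```text
top0 0.165 93 [ 0.519  -0.1929  0.1743] ((542.581787109375, -214.31747436523438), (111.48043823242188, 154.5727081298828), 63.224369049072266)
top0 0.18 428 [ 0.5408 -0.2055  0.1854] ((542.6484375, -181.49237060546875), (74.00370788574219, 224.5037384033203), 79.30135345458984)
top0 0.19 117 [ 0.5385 -0.2018  0.1984] ((539.2874755859375, -204.32130432128906), (23.054378509521484, 224.05015563964844), 79.40870666503906)
top0 0.085 404 [ 0.5404 -0.1833  0.092 ] ((585.7166748046875, -98.01792907714844), (400.49249267578125, 183.40145874023438), 60.26286315917969)
top0 0.105 160 [ 0.5507 -0.1914  0.1141] ((529.6588134765625, -192.0093994140625), (141.66830444335938, 148.6914825439453), 44.0937614440918)
scene0 0.165 129 [ 0.5195 -0.1896  0.1724] ((547.451904296875, -212.76991271972656), (111.52789306640625, 185.25640869140625), 63.0283317565918)
scene0 0.18 404 [ 0.5459 -0.2044  0.1849] ((545.616455078125, -181.52493286132812), (68.23274230957031, 225.74481201171875), 79.36402130126953)
scene0 0.19 53 [ 0.5667 -0.2025  0.2021] ((541.0965576171875, -202.87258911132812), (20.612253189086914, 221.64984130859375), 80.2965316772461)
scene0 0.085 431 [ 0.5581 -0.1816  0.0913] ((590.1669921875, -95.93716430664062), (395.198974609375, 182.6203155517578), 62.12104415893555)
scene0 0.105 274 [ 0.5463 -0.1909  0.1125] ((567.8840942382812, -195.73367309570312), (119.9710464477539, 140.5312042236328), 84.33047485351562)
```

View pics/c1.png

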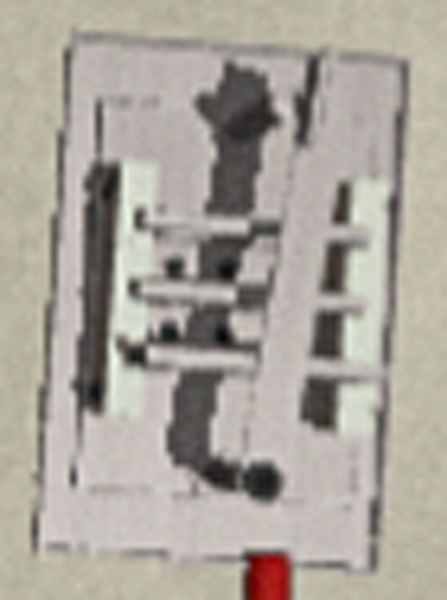

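```bash
python3 - <<'E'
from h import *
f=load('top0')
def ray(u,v,z):
    n=cv2.undistortPoints(np.array([[[u,v]]],float),f['K'],f['D']).ravel()
    d=f['R'].T@np.r_[n,1]; c=-f['R'].T@f['t'].reshape(3); return c+d*(z-c[2])/d[2]
s=447/70
C=[ray(290+a/s-.5+.08,162+b/s-.5+.08,.016)for a,b in((72,33),(408,60),(372,572),(35,548))]
C=np.array(C);print(C.round(4)); c=C.mean(0); ax=(C[0]+C[1]-C[2]-C[3])[:2]; ay=(C[0]+C[3]-C[1]-C[2])[:2]
print(c,np.linalg.norm(ax)/2,np.linalg.norm(ay)/2,np.arctan2(ax[1],ax[0]),np.arctan2(-ay[0],ay[1]))
th=(np.arctan2(ax[1],ax[0])+np.arctan2(-ay[0],ay[1]))/2
R=np.array([[np.cos(th),-np.sin(th)],[np.sin(th),np.cos(th)]])
np.savez('rack.npz',c=c[:2],th=th)
for tag in('top0','scene0'):
    X=xyz(tag); Q=np.concatenate([(X[...,:2]-c[:2])@R,X[...,2:]],-1)
    ins=(abs(Q[...,0])<.15)&(abs(Q[...,1])<.1)
    print(tag)
    P=Q[ins&(Q[...,2]>.178)&(Q[...,2]<.192)]; print('bar',len(P),P.mean(0).round(4),cv2.minAreaRect(P[:,:2].astype(np.float32)*1000))
    P=Q[ins&(Q[...,2]>.13)&(Q[...,2]<.178)&(abs(Q[...,0])<.06)]
    print('tall',len(P),P.mean(0).round(4),np.histogram(P[:,0],np.arange(-.06,.061,.01))[0],P[:,1].min(),P[:,1].max())
    P=Q[ins&(Q[...,2]>.194)&(Q[...,2]<.23)]; print('tab',len(P),P.mean(0).round(4),P.min(0).round(3),P.max(0).round(3))
    P=Q[ins&(Q[...,2]>.085)&(Q[...,2]<.096)]; print('comb',P.min(0).round(3),P.max(0).round(3))
# stand area
X=xyz('top0'); m=(X[...,0]>.4)&(X[...,0]<.9)&(X[...,1]>.0)&(X[...,1]<.32)
for lo,hi in((.005,.018),(.09,.15),(.15,.2)):
    P=X[m&(X[...,2]>lo)&(X[...,2]<hi)];print(lo,len(P),P.mean(0).round(4),cv2.minAreaRect(P[:,:2].astype(np.float32)*1000))
cv2.imwrite('pics/c2.png',cv2.resize(cv2.imread('pics/top0.png')[110:235,175:280],(504,600),interpolation=cv2.INTER_CUBIC))
E
```

```text
[[ 0.6821 -0.1109  0.016 ]
 [ 0.666  -0.2981  0.016 ]
 [ 0.3827 -0.273   0.016 ]
 [ 0.3975 -0.0872  0.016 ]]
[ 0.53208498 -0.19230117  0.016     ] 0.2850220122436727 0.1871573454765461 -0.0858556407583603 -0.0825253223217772
top0
bar 491 [ 0.0081 -0.012   0.1855] ((6.5047149658203125, -16.60247039794922), (103.77420806884766, 221.50946044921875), 70.98648834228516)
tall 83 [-0.0327  0.0038  0.1712] [ 0  1 79  0  0  0  0  0  2  0  0  1] -0.06196574008780463 0.0588311108475488
tab 55 [ 0.0449 -0.0087  0.2061] [-0.101 -0.026  0.194] [0.118 0.007 0.221]
comb [-0.101 -0.074  0.085] [0.092 0.069 0.096]
scene0
bar 448 [ 0.0158 -0.0105  0.1847] ((13.757438659667969, -0.62896728515625), (85.5846176147461, 221.6104736328125), 72.80183410644531)
tall 278 [-0.0302  0.0017  0.157 ] [  0   1 123 153   0   1   0   0   0   0   0   0] -0.059103601820741994 0.06034208998218256
tab 29 [ 0.082  -0.0084  0.2107] [-0.095 -0.014  0.195] [0.121 0.007 0.222]
comb [-0.064 -0.07   0.085] [0.107 0.071 0.096]
0.005 2951 [0.6078 0.1671 0.0101] ((649.8847045898438, 160.18972778320312), (499.5978088378906, 319.4388122558594), 0.13116560876369476)
0.09 550 [0.6396 0.1827 0.1264] ((688.6748046875, 207.7918701171875), (345.779296875, 326.87176513671875), 70.79238891601562)
0.15 217 [0.809  0.1513 0.1561] ((805.1719360351562, 152.56736755371094), (48.58514404296875, 59.98454284667969), 78.72907257080078)
```

View pics/c2.png

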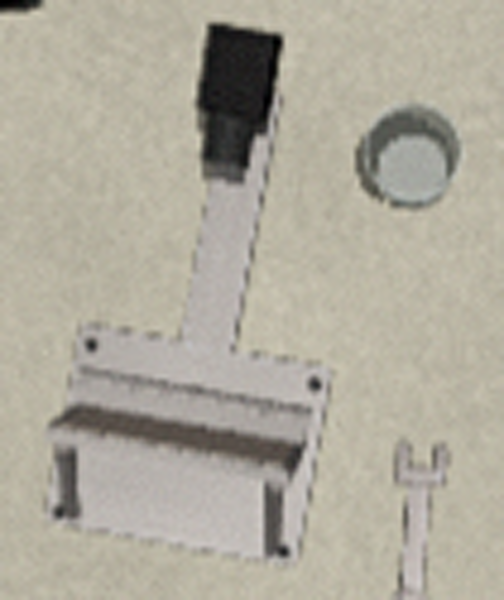

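```bash
python3 - <<'E'
from h import *
f=load('top0')
def ray(u,v,z):
    n=cv2.undistortPoints(np.array([[[u,v]]],float),f['K'],f['D']).ravel()
    d=f['R'].T@np.r_[n,1]; c=-f['R'].T@f['t'].reshape(3); return c+d*(z-c[2])/d[2]
s=4.8
C=np.array([ray(175+a/s-.4,110+b/s-.4,.012)for a,b in((83,322),(331,369),(297,563),(48,519))])
ax=(C[0]+C[1]-C[2]-C[3])[:2]; ay=(C[0]+C[3]-C[1]-C[2])[:2]
print(C.round(4),C.mean(0),np.linalg.norm(ax)/2,np.linalg.norm(ay)/2,np.arctan2(ax[1],ax[0]),np.arctan2(-ay[0],ay[1]))
th=np.arctan2(-ay[0],ay[1]); e=np.array([np.cos(th),np.sin(th)]); o=C.mean(0)[:2]+.015*e
print('origin',o)
R=np.array([[np.cos(th),-np.sin(th)],[np.sin(th),np.cos(th)]])
X=xyz('scene0'); Q=np.concatenate([(X[...,:2]-o)@R,X[...,2:]],-1)
m=(abs(Q[...,1])<.08)&(Q[...,2]>.05)&(Q[...,2]<.13)&(Q[...,0]>-.05)&(Q[...,0]<.015)
P=Q[m]
for k in range(3):
    c=np.median(P,0); A=np.c_[P[:,1:]-0,np.ones(len(P))]; co=np.linalg.lstsq(A,P[:,0],rcond=None)[0]; r=P[:,0]-A@co; P=P[abs(r)<.005]
print(len(P),'x=a*y+b*z+c',co, 'x at z=.028',co[1]*.028+co[2],'rms',r.std(), 'lean deg',np.degrees(np.arctan(-co[1])))
m=(Q[...,2]>.05)&(Q[...,2]<.15)&(Q[...,0]>-.06)&(Q[...,0]<.015)&(abs(Q[...,1])<.12)
print('panel y ext',np.percentile(Q[m][:,1],[.5,2,98,99.5]),Q[m][:,2].max())
m=(Q[...,2]>.02)&(Q[...,2]<.05)&(Q[...,0]>0.005)&(Q[...,0]<.04)&(abs(Q[...,1])<.12)
print('ledge y ext',np.percentile(Q[m][:,1],[.5,2,98,99.5]),Q[m][:,2].max())
# keeper from bar tops
r=np.load('rack.npz');t=float(r['th']);Rr=np.array([[np.cos(t),-np.sin(t)],[np.sin(t),np.cos(t)]])
for tag in('top0','scene0'):
    X=xyz(tag);Q=np.concatenate([(X[...,:2]-r['c'])@Rr,X[...,2:]],-1)
    P=Q[(abs(Q[...,1])<.06)&(Q[...,2]>.181)&(Q[...,2]<.19)&(Q[...,0]>-.06)&(Q[...,0]<.11)]
    print(tag,np.polyfit(P[:,0],P[:,1],1),len(P))
    P=Q[(Q[...,2]>.2)&(Q[...,2]<.214)&(Q[...,0]>.04)&(Q[...,0]<.14)&(abs(Q[...,1])<.06)];print('tab',P.mean(0),P.min(0),P.max(0))
print(t)
print('tab world',r['c']+Rr@[.082,-.009],'pivot',r['c']+Rr@[-.095,0],'plate',r['c']+Rr@[-.036,0])
E
```

```text
[[0.6496 0.2765 0.012 ]
 [0.6135 0.0928 0.012 ]
 [0.4707 0.1184 0.012 ]
 [0.504  0.302  0.012 ]] [0.55943295 0.19742388 0.012     ] 0.14649606336141663 0.18690130144461506 -0.17526741421613934 -0.18685425909999284
origin [0.57417186 0.19463735]
693 x=a*y+b*z+c [ 0.00257589 -0.21369513  0.00816898] x at z=.028 0.0021855125090520164 rms 0.0023801690387083192 lean deg 12.062400558314843
panel y ext [-0.07871398 -0.07703248  0.08746444  0.08976454] 0.141563235968214
ledge y ext [-0.07856438 -0.0766535   0.08746485  0.09089381] 0.04894400435794866
top0 [-0.10262466 -0.01163304] 332
tab [ 0.09792629 -0.01147348  0.20900938] [ 0.07538383 -0.01680923  0.20067983] [ 0.11770477 -0.00806742  0.21373313]
scene0 [-0.11859361 -0.00921555] 301
tab [ 0.10153991 -0.0099871   0.20845842] [ 0.08107109 -0.01390152  0.20154655] [ 0.12009907 -0.00591256  0.21314315]
-0.08419048154006875
tab world [ 0.61303772 -0.20816476] pivot [ 0.43742146 -0.18431252] plate [ 0.49621249 -0.18927389]
```

```bash
python3 - <<'E'
from h import *
r=np.load('rack.npz');t=float(r['th']);Rr=np.array([[np.cos(t),-np.sin(t)],[np.sin(t),np.cos(t)]])
def T(ph,d): return r['c']+Rr@(np.array([-.095,0])+.19*np.array([np.cos(ph),-np.sin(ph)])+d*np.array([np.sin(ph),np.cos(ph)]))
print('start',T(.1,.055).round(4))
prev=None
for ph in np.arange(.1,1.56,.1): print(round(ph,2),T(ph,.026).round(4))
X=xyz('top0')
for u,v in((745,330),(780,270),(632,277),(705,260)): print(X[int(v*.64),int(u*.64)])
E
```

```text
start [ 0.6343 -0.165 ]
0.1 [ 0.629  -0.1936]
0.2 [ 0.6271 -0.2126]
0.3 [ 0.6233 -0.2314]
0.4 [ 0.6177 -0.2497]
0.5 [ 0.6103 -0.2674]
0.6 [ 0.6011 -0.2843]
0.7 [ 0.5903 -0.3001]
0.8 [ 0.578  -0.3148]
0.9 [ 0.5642 -0.3282]
1.0 [ 0.5493 -0.3401]
1.1 [ 0.5331 -0.3505]
1.2 [ 0.5161 -0.3592]
1.3 [ 0.4982 -0.3662]
1.4 [ 0.4798 -0.3714]
1.5 [ 0.4609 -0.3746]
[ 0.5167507  -0.67410153  0.15381379]
[ 0.63602097 -0.71344678  0.23808978]
[ 0.64022919 -0.46862849  0.05017689]
[ 6.84662936e-01 -6.59735501e-01 -9.45865421e-05]
```

Call:
{"method": "move_arm", "body": {
  "deltas": [
    [[0, 0, 0.1], [0, 0.3, 0.2], 1],
    [[0, 0, 0.2], [0, 0.6, 0.4], 1],
    [[0, 0, 0.3], [0, 1, 0.4], 1],
    [[0, 0, 0.4], [0, 1, 0.4], 1]
  ],
  "grip_force": 40
}}

```text
time: 0.6
tool_pos: [0.3001, -0.502, 0.2712]
tcp_rot: [-2.681, -1.636, -0.001]
wrist_force: [0.2, -0.2, 0.8]
width: 0.142
```

Call:
{"method": "move_arm", "body": {
  "deltas": [
    [[0, 0, 0.1], [0.3, 0.5, 0], 1],
    [[0, 0, 0.2], [0.6, 1, 0], 1],
    [[0, 0, 0.25], [1, 1, 0], 1]
  ]
}}

```text
time: 0.98
tool_pos: [0.3998, -0.401, 0.2706]
tcp_rot: [-2.311, -2.124, -0.001]
wrist_force: [0.2, -0.2, -0.0]
width: -0.001
```

Call:
{"method": "move_arm", "body": {
  "deltas": [
    [[0, 0, 0], [0.5, 0.5, 0], 1],
    [[0, 0, 0], [1, 1, 0], 1],
    [[0, 0, 0], [1, 1, 0], 1]
  ]
}}

```text
time: 1.35
tool_pos: [0.5019, -0.3017, 0.2706]
tcp_rot: [-2.313, -2.124, -0.001]
wrist_force: [-0.7, -1.5, -0.2]
width: 0.006
```

Call:
{"method": "move_arm", "body": {
  "deltas": [
    [[0, 0, 0], [0.5, 0.5, 0], 1],
    [[0, 0, 0], [1, 1, 0], 1],
    [[0, 0, 0], [1, 1, 0], 1]
  ]
}}

```text
time: 1.72
tool_pos: [0.6015, -0.2025, 0.2706]
tcp_rot: [-2.314, -2.123, 0.0]
wrist_force: [-0.4, -0.7, -1.0]
width: 0.002
```

Now across to +y side and down to z≈0.197.

Call:
{"method": "move_arm", "body": {
  "deltas": [
    [[0, 0, 0], [0.3, 0.4, 0], 1],
    [[0, 0, 0], [0.3, 0.4, -0.4], 1],
    [[0, 0, 0], [0.3, 0.4, -0.74], 1],
    [[0, 0, 0], [0.3, 0.4, -0.74], 1]
  ]
}}

```text
time: 2.22
tool_pos: [0.6267, -0.1649, 0.193]
tcp_rot: [-2.314, -2.115, 0.008]
wrist_force: [-0.9, -0.3, -1.0]
width: 0.004
```

```bash
python3 - <<'E'
from h import *
grab('scene','s1'); grab('top','t1')
a=cv2.imread('pics/s1.png')[140:290,130:290]; b=cv2.imread('pics/t1.png')[140:290,270:370]
cv2.imwrite('pics/s1c.png',np.hstack([cv2.resize(a,None,fx=3,fy=3,interpolation=2),cv2.resize(b,None,fx=3,fy=3,interpolation=2)]))
E
```

```text
(no output)
```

View pics/s1c.png

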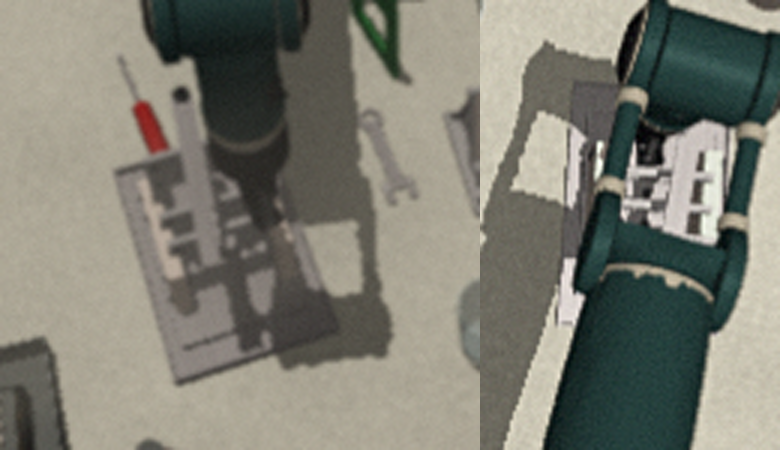

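The gripper stands beside the bar on its +y side (left crop ~(265,215)); clear. Pushing.

Call:
{"method": "move_arm", "body": {
  "deltas": [
    [[0, 0, 0], [0, -0.15, 0], 1],
    [[0, 0, 0], [0, -0.3, 0], 1],
    [[0, 0, 0], [-0.02, -0.4, 0], 1],
    [[0, 0, 0], [-0.03, -0.5, 0], 1],
    [[0, 0, 0], [-0.05, -0.6, 0], 1],
    [[0, 0, 0], [-0.07, -0.7, 0], 1],
    [[0, 0, 0], [-0.1, -0.8, 0], 1],
    [[0, 0, 0], [-0.14, -0.9, 0], 1],
    [[0, 0, 0], [-0.19, -1, 0], 1]
  ]
}}

```text
time: 3.45
tool_pos: [0.6108, -0.2651, 0.1971]
tcp_rot: [-2.318, -2.12, 0.0]
wrist_force: [-0.1, 1.4, -0.0]
width: -0.002
```

Call:
{"method": "move_arm", "body": {
  "deltas": [
    [[0, 0, 0], [-0.04, -0.1, 0], 1],
    [[0, 0, 0], [-0.1, -0.2, 0], 1],
    [[0, 0, 0], [-0.16, -0.28, 0], 1],
    [[0, 0, 0], [-0.22, -0.36, 0], 1],
    [[0, 0, 0], [-0.34, -0.5, 0], 1],
    [[0, 0, 0], [-0.48, -0.64, 0], 1],
    [[0, 0, 0], [-0.62, -0.76, 0], 1],
    [[0, 0, 0], [-0.78, -0.87, 0], 1],
    [[0, 0, 0], [-0.94, -0.95, 0], 1]
  ]
}}

```text
time: 4.58
tool_pos: [0.5159, -0.3604, 0.1973]
tcp_rot: [2.318, 2.12, -0.0]
wrist_force: [0.2, 0.3, -0.4]
width: 0.005
```

Call:
{"method": "move_arm", "body": {
  "deltas": [
    [[0, 0, 0], [-0.1, -0.04, 0], 1],
    [[0, 0, 0], [-0.2, -0.08, 0], 1],
    [[0, 0, 0], [-0.3, -0.11, 0], 1],
    [[0, 0, 0], [-0.4, -0.13, 0], 1],
    [[0, 0, 0], [-0.5, -0.14, 0], 1],
    [[0, 0, 0], [-0.57, -0.14, 0], 1],
    [[0, 0, 0], [-0.57, -0.14, 0], 1]
  ]
}}

```text
time: 5.45
tool_pos: [0.4595, -0.3736, 0.1973]
tcp_rot: [-2.318, -2.12, 0.0]
wrist_force: [0.4, 0.4, -0.3]
width: 0.003
```

Call:
{"method": "move_arm", "body": {
  "deltas": [
    [[0, 0, 0], [0.3, 0, 0], 1],
    [[0, 0, 0], [0.4, 0.2, 0.5], 1],
    [[0, 0, 0], [0.4, 0.6, 0.9], 0],
    [[0, 0, 0], [0.4, 1, 0.9], 0]
  ]
}}

```text
time: 5.95
tool_pos: [0.5027, -0.274, 0.2923]
tcp_rot: [2.312, 2.115, 0.004]
wrist_force: [-0.2, 0.4, 0.2]
width: 0.419
```

```bash
python3 - <<'E'
from h import *
grab('scene','s2'); grab('top','t2')
r=np.load('rack.npz');t=float(r['th']);Rr=np.array([[np.cos(t),-np.sin(t)],[np.sin(t),np.cos(t)]])
for tag in('s2','t2'):
    X=xyz(tag);Q=np.concatenate([(X[...,:2]-r['c'])@Rr,X[...,2:]],-1)
    P=Q[(Q[...,1]<-.02)&(Q[...,1]>-.24)&(Q[...,2]>.181)&(Q[...,2]<.19)&(Q[...,0]>-.15)&(Q[...,0]<-.04)]
    if len(P)>5: print(tag,len(P),np.polyfit(P[:,1],P[:,0],1),P.mean(0))
    P=Q[(abs(Q[...,0])<.06)&(abs(Q[...,1])<.07)&(Q[...,2]>.135)&(Q[...,2]<.178)]
    if len(P)>5: print('tall',len(P),np.median(P,0),P.min(0),P.max(0))
a=cv2.imread('pics/s2.png')[140:290,130:290]; b=cv2.imread('pics/t2.png')[140:290,270:370]
cv2.imwrite('pics/s2c.png',np.hstack([cv2.resize(a,None,fx=3,fy=3,interpolation=2),cv2.resize(b,None,fx=3,fy=3,interpolation=2)]))
print(status.read_state()['tool_pos'])
E
```

```text
s2 231 [-0.07506529 -0.09160204] [-0.08376853 -0.10435593  0.18507729]
tall 327 [-0.02988727  0.00090923  0.16085604] [-0.04067448 -0.05907952  0.1350797 ] [-0.02347304  0.05999556  0.17780434]
t2 291 [-0.0320492  -0.09351539] [-0.08985527 -0.11420314  0.18601733]
tall 99 [-0.03492063  0.00501434  0.1737013 ] [-0.03887801 -0.06219006  0.13582167] [-0.03085609  0.05801113  0.17792557]
[ 0.500871   -0.2706395   0.28883025]
```

View pics/s2c.png

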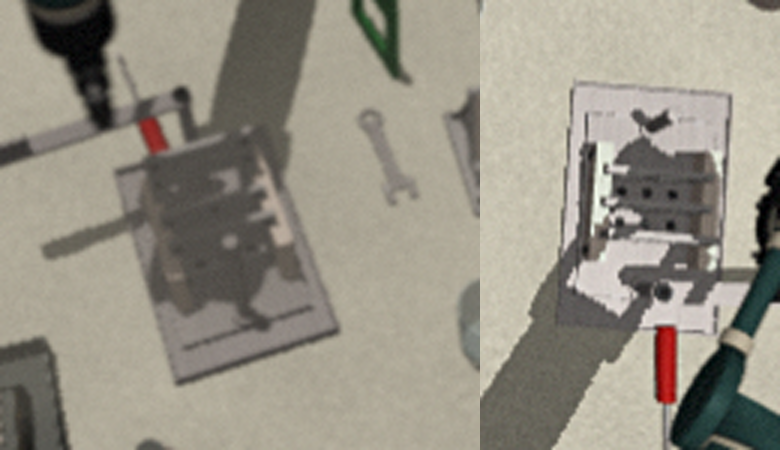

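The bar is open at ~1.5 rad; the tall plate stands in the slot at rack x ≈ -35 mm (top crop ~(665,255)).

Call:
{"method": "move_arm", "body": {
  "deltas": [
    [[0, 0, 0], [-0.01, 0.4, -0.2], 0.2],
    [[0, 0, 0], [-0.02, 0.84, -0.5], 0.2],
    [[0, 0, 0], [-0.02, 0.84, -0.8], 0.2],
    [[0, 0, 0], [-0.02, 0.84, -0.8], 0.2],
    [[0, 0, 0], [-0.02, 0.84, -0.8], 0.2]
  ]
}}

```text
time: 6.68
tool_pos: [0.4987, -0.1904, 0.2081]
tcp_rot: [2.318, 2.119, 0.0]
wrist_force: [-1.4, 0.4, 0.6]
width: 0.402
```

```bash
python3 - <<'E'
from h import *
from scipy.spatial.transform import Rotation as Ro
s=status.read_state(); M=Ro.from_rotvec(s['tcp_rot']).as_matrix()
print(s['tool_pos'],s['wrist_force'],s['width'],M.round(3),'tool y ang',np.arctan2(M[1,1],M[0,1]),s['q'])
E
```

```text
[ 0.49870627 -0.19043712  0.20807369] [-1.39584195  0.43043186  0.58068039] 0.40168778920918324 [[ 0.089  0.996  0.001]
 [ 0.996 -0.089 -0.001]
 [-0.001  0.001 -1.   ]] tool y ang -0.08948966959021921 [-4.11251457e-01  1.23889582e-02  1.93207956e+00 -3.01342211e-04
  1.19628132e+00 -3.21651479e-01]
```

Call:
{"method": "move_arm", "body": {
  "deltas": [
    [[0, 0, 0], [-0.01, 0.02, -0.15], 0.2],
    [[0, 0, 0], [-0.01, 0.02, -0.35], 0.2],
    [[0, 0, 0], [-0.01, 0.02, -0.5], 0.2],
    [[0, 0, 0], [-0.01, 0.02, -0.64], 0.2],
    [[0, 0, 0], [-0.01, 0.02, -0.64], 0.2],
    [[0, 0, 0], [-0.01, 0.02, -0.64], 1],
    [[0, 0, 0], [-0.01, 0.02, -0.64], 1],
    [[0, 0, 0], [-0.01, 0.02, -0.64], 1],
    [[0, 0, 0], [-0.01, 0.02, -0.64], 1],
    [[0, 0, 0], [-0.01, 0.02, -0.64], 1]
  ],
  "grip_force": 50
}}

```text
time: 7.92
tool_pos: [0.4978, -0.1879, 0.1441]
tcp_rot: [2.317, 2.119, 0.001]
wrist_force: [0.2, -0.4, 4.5]
width: 0.088
```

Call:
{"method": "move_arm", "body": {
  "deltas": [
    [[0, 0, 0], [0, 0, 0.05], 1],
    [[0, 0, 0], [0, 0, 0.12], 1],
    [[0, 0, 0], [0, 0, 0.24], 1],
    [[0, 0, 0], [0, 0, 0.36], 1],
    [[0, 0, 0], [0, 0, 0.48], 1],
    [[0, 0, 0], [0, 0, 0.6], 1],
    [[0, 0, 0], [0, 0, 0.72], 1],
    [[0, 0, 0], [0, 0, 0.84], 1],
    [[0, 0, 0], [0, 0, 1], 1]
  ]
}}

```text
time: 9.05
tool_pos: [0.4965, -0.1874, 0.2437]
tcp_rot: [-2.317, -2.119, 0.001]
wrist_force: [-1.0, 0.2, -3.3]
width: 0.079
```

Call:
{"method": "move_arm", "body": {
  "deltas": [
    [[0, 0, 0], [0, 0, 0.2], 1],
    [[0, 0, 0], [0, 0, 0.4], 1],
    [[0, 0, 0], [0, 0, 0.6], 1],
    [[0, 0, 0], [0, 0, 0.8], 1],
    [[0, 0, 0], [0, 0, 1], 1],
    [[0, 0, 0], [0, 0, 1], 1],
    [[0, 0, 0], [0, 0, 1], 1]
  ]
}}

```text
time: 9.93
tool_pos: [0.4969, -0.1875, 0.3427]
tcp_rot: [-2.317, -2.12, 0.001]
wrist_force: [0.1, -0.3, -3.0]
width: 0.087
```

```bash
python3 - <<'E'
from h import *
grab('scene','s3'); grab('top','t3'); s=status.read_state(); print(s['tool_pos'],s['wrist_force'],s['torque'],s['width'])
a=cv2.imread('pics/s3.png')[90:290,130:350]
cv2.imwrite('pics/s3c.png',cv2.resize(a,None,fx=3,fy=3,interpolation=2))
E
```

```text
[ 0.49655401 -0.18737217  0.34192366] [ 8.89684828e-02  2.22021088e-03 -3.32407241e+00] [ 0.01879424 -0.02316292 -0.06435141] 0.08546629508879734
```

View pics/s3c.png

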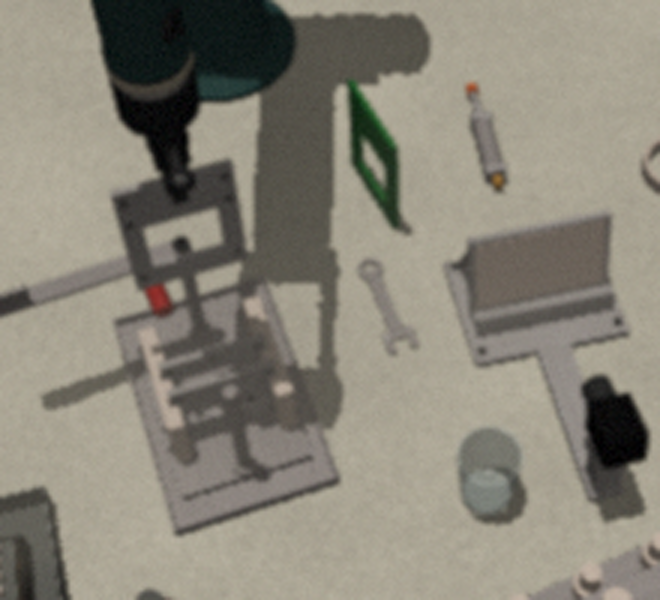

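Plate is held upright (crop ~(180,225)), short plates remain. Move over to the stand with the yaw and tilt.

Call:
{"method": "move_arm", "body": {
  "deltas": [
    [[0, 0, -0.03], [0.03, 0.2, 0], 1],
    [[0, 0, -0.06], [0.08, 0.5, 0], 1],
    [[0, 0, -0.06], [0.1, 0.8, 0], 1],
    [[0, 0, -0.06], [0.13, 1, 0], 1]
  ]
}}

```text
time: 10.52
tool_pos: [0.5096, -0.0863, 0.342]
tcp_rot: [-2.413, -2.008, 0.002]
wrist_force: [0.8, 0.0, -2.9]
width: 0.082
```

Call:
{"method": "move_arm", "body": {
  "deltas": [
    [[0, 0, 0], [0.03, 0.3, 0], 1],
    [[0, 0, 0], [0.08, 0.6, 0], 1],
    [[0, 0, 0], [0.13, 1, 0], 1]
  ]
}}

```text
time: 10.9
tool_pos: [0.5227, 0.013, 0.3421]
tcp_rot: [-2.416, -2.007, 0.003]
wrist_force: [0.3, 0.3, -2.2]
width: 0.08
```

Call:
{"method": "move_arm", "body": {
  "deltas": [
    [[-0.01, -0.05, 0], [0.03, 0.3, 0], 1],
    [[-0.02, -0.1, 0], [0.08, 0.6, 0], 1],
    [[-0.025, -0.13, 0], [0.13, 1, 0], 1]
  ]
}}

```text
time: 11.28
tool_pos: [0.5352, 0.113, 0.3421]
tcp_rot: [2.287, 1.901, 0.196]
wrist_force: [-0.3, 0.8, -3.2]
width: 0.087
```

Call:
{"method": "move_arm", "body": {
  "deltas": [
    [[0, 0, 0], [0.03, 0.3, 0], 1],
    [[0, 0, 0], [0.08, 0.6, -0.3], 1],
    [[0, 0, 0], [0.1, 0.9, -0.6], 1],
    [[0, 0, 0], [0.1, 0.9, -0.9], 1],
    [[0, 0, 0], [0.1, 0.9, -0.9], 1],
    [[0, 0, 0], [0.1, 0.9, -0.9], 1]
  ]
}}

```text
time: 12.02
tool_pos: [0.5464, 0.2023, 0.2538]
tcp_rot: [2.287, 1.902, 0.197]
wrist_force: [0.2, -0.5, -3.2]
width: 0.086
```

```bash
cat > m.py <<'E'
import sys
from h import *
from scipy.spatial.transform import Rotation as Ro
tag=sys.argv[1]
grab('scene','s'+tag); grab('top','t'+tag); s=status.read_state(); M=Ro.from_rotvec(s['tcp_rot']).as_matrix()
th=-.186; lean=np.radians(12)
S=Ro.from_euler('z',th).as_matrix(); o=np.array([.5757,.1973,.028]); B=S@Ro.from_euler('y',-lean).as_matrix()
print('tcp',s['tool_pos'],'in rest',(B.T@(s['tool_pos']-o)).round(4),'F',s['wrist_force'].round(1),'w',s['width'])
print('tool in rest\n',(B.T@M).round(3))
for c in('s','t'):
    Q=(xyz(c+tag)-o)@B
    P=Q[(abs(Q[...,1])<.075)&(Q[...,2]>.03)&(Q[...,2]<.105)&(Q[...,0]>-.01)&(Q[...,0]<.04)]
    print(c,'face',len(P))
    m=(abs(Q[...,1])<.09)&(Q[...,2]>.112)&(Q[...,2]<.26)&(abs(Q[...,0])<.04)
    P=Q[m]
    if len(P)>9: print('above panel',len(P),np.median(P,0).round(4),np.percentile(P,2,0).round(4),np.percentile(P,98,0).round(4))
    P=P[abs(P[:,1])>.025]
    if len(P)>30 and c=='s':
        for k in range(3):
            A=np.c_[P[:,1:],np.ones(len(P))];co=np.linalg.lstsq(A,P[:,0],rcond=None)[0];P=P[abs(P[:,0]-A@co)<.004]
        print('front face x=a y+b z+c',co.round(4),len(P))
    P=Q[(abs(Q[...,1])<.08)&(Q[...,2]>.04)&(Q[...,2]<.1)&(abs(Q[...,0])<.012)]; print('panel face x',np.median(P[:,0]) if len(P) else None)
a=cv2.imread(f'pics/s{tag}.png')[110:260,230:380]; b=cv2.imread(f'pics/t{tag}.png')[130:280,150:270]
cv2.imwrite(f'pics/p{tag}.png',np.hstack([cv2.resize(a,None,fx=2.9,fy=2.9,interpolation=2),cv2.resize(b,None,fx=2.9,fy=2.9,interpolation=2)]))
E
python3 m.py 4
```

```text
tcp [0.54723557 0.20237894 0.25533729] in rest [ 0.019  -0.0003  0.2284] F [ 0.4  0.2 -2. ] w 0.08297935132257969
tool in rest
 [[-0.002  1.     0.001]
 [ 1.     0.002  0.001]
 [ 0.001  0.001 -1.   ]]
s face 500
above panel 945 [ 0.0223 -0.0052  0.2053] [ 0.0084 -0.0587  0.1131] [0.0335 0.0597 0.2574]
front face x=a y+b z+c [-0.0025 -0.0015  0.0223] 513
panel face x 0.001220010257848563
t face 48
above panel 234 [ 0.022  -0.0294  0.1893] [-0.0068 -0.0686  0.1129] [0.0235 0.0568 0.2595]
panel face x -0.0004653102359669304
```

View pics/p4.png

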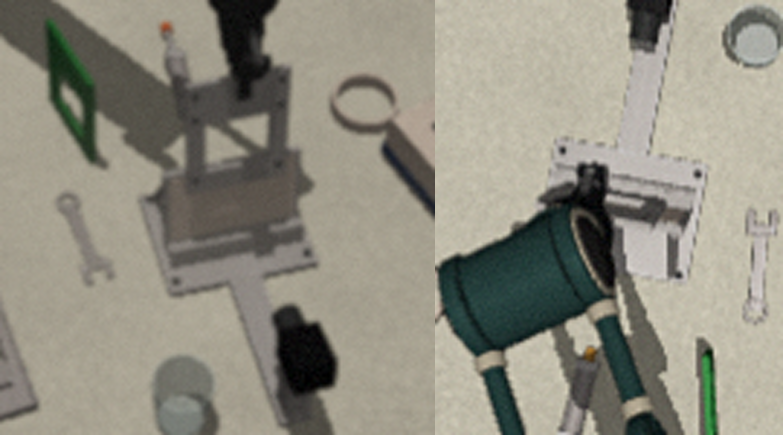

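Plate sits parallel to the panel, ~18 mm off it and 98 mm up. Descend 80 mm along the panel.

Call:
{"method": "move_arm", "body": {
  "deltas": [
    [[0, 0, 0], [0.01, 0, -0.1], 1],
    [[0, 0, 0], [0.02, 0, -0.2], 1],
    [[0, 0, 0], [0.03, -0.01, -0.3], 1],
    [[0, 0, 0], [0.04, -0.01, -0.4], 1],
    [[0, 0, 0], [0.04, -0.01, -0.5], 1],
    [[0, 0, 0], [0.05, -0.01, -0.6], 1],
    [[0, 0, 0], [0.06, -0.01, -0.7], 1],
    [[0, 0, 0], [0.07, -0.01, -0.8], 1],
    [[0, 0, 0], [0.07, -0.01, -0.8], 1],
    [[0, 0, 0], [0.07, -0.01, -0.8], 1]
  ]
}}

```text
time: 13.38
tool_pos: [0.5534, 0.2015, 0.1735]
tcp_rot: [2.287, 1.902, 0.197]
wrist_force: [0.8, 0.4, -3.1]
width: 0.086
```

```bash
python3 m.py 5
```

```text
tcp [0.55359483 0.20156878 0.17395678] in rest [8.300e-03 1.000e-04 1.474e-01] F [-0.  -0.6 -2.3] w 0.08289358470552341
tool in rest
 [[-0.003  1.    -0.001]
 [ 1.     0.003 -0.   ]
 [-0.    -0.001 -1.   ]]
s face 685
above panel 618 [ 0.0136 -0.0074  0.1558] [-0.0028 -0.058   0.1157] [0.0322 0.0597 0.2515]
front face x=a y+b z+c [0.0014 0.0057 0.0122] 253
panel face x 0.0022879947741206875
t face 125
above panel 149 [ 0.0112 -0.0342  0.158 ] [-0.0103 -0.0781  0.1123] [0.036  0.0697 0.2021]
panel face x 0.008280740713569466
```

Call:
{"method": "move_arm", "body": {
  "deltas": [
    [[0, 0, 0], [0.01, 0, -0.05], 1],
    [[0, 0, 0], [0.02, 0, -0.1], 1],
    [[0, 0, 0], [0.03, 0, -0.13], 1],
    [[0, 0, 0], [0.035, 0, -0.15], 1],
    [[0, 0, 0], [0.035, 0, -0.15], 1],
    [[0, 0, 0], [0.035, 0, -0.15], 1]
  ]
}}

```text
time: 14.22
tool_pos: [0.5567, 0.2014, 0.1584]
tcp_rot: [2.287, 1.902, 0.197]
wrist_force: [0.1, -0.6, -3.5]
width: 0.083
```

Call:
{"method": "move_arm", "body": {
  "deltas": [
    [[0, 0, 0], [0, 0, -0.01], 1],
    [[0, 0, 0], [0.005, 0, -0.02], 1],
    [[0, 0, 0], [0.005, 0, -0.02], 1],
    [[0, 0, 0], [0.005, 0, -0.02], 1]
  ]
}}

```text
time: 14.72
tool_pos: [0.5574, 0.2017, 0.1571]
tcp_rot: [2.287, 1.902, 0.198]
wrist_force: [-2.4, 0.6, 4.2]
width: 0.082
```

Bottom contact (~7 N) at the expected height. Nudge toward the panel and release slowly, partially.

Call:
{"method": "move_arm", "body": {
  "deltas": [
    [[0, 0, 0], [-0.01, 0, 0], 1],
    [[0, 0, 0], [-0.02, 0, 0], 1],
    [[0, 0, 0], [-0.02, 0, 0], 0.7],
    [[0, 0, 0], [-0.02, 0, 0], 0.6],
    [[0, 0, 0], [-0.02, 0, 0], 0.5],
    [[0, 0, 0], [-0.02, 0, 0], 0.4],
    [[0, 0, 0], [-0.02, 0, 0], 0.3],
    [[0, 0, 0], [-0.02, 0, 0], 0.3],
    [[0, 0, 0], [-0.02, 0, 0], 0.3]
  ]
}}

```text
time: 15.85
tool_pos: [0.5552, 0.2014, 0.1563]
tcp_rot: [2.287, 1.902, 0.197]
wrist_force: [-0.4, 0.7, -0.6]
width: 0.349
```

```bash
python3 m.py 6
```

```text
tcp [0.55515744 0.20140549 0.15630574] in rest [0.0062 0.0002 0.1299] F [0.1 0.9 0.2] w 0.34961042889021327
tool in rest
 [[-0.003  1.    -0.001]
 [ 1.     0.003 -0.001]
 [-0.001 -0.001 -1.   ]]
s face 639
above panel 510 [ 0.0089 -0.0071  0.1503] [-0.0116 -0.0557  0.1132] [0.0384 0.0607 0.2457]
front face x=a y+b z+c [-0.0087 -0.0254  0.0114] 173
panel face x 0.002644747871796095
t face 117
above panel 129 [ 0.0061 -0.0347  0.1475] [-0.0089 -0.078   0.1126] [0.036  0.069  0.1981]
panel face x 0.006734497546863709
```

View pics/p6.png

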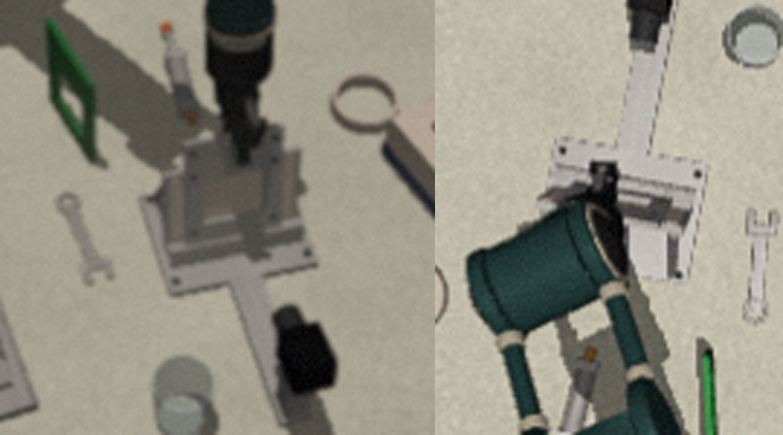

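The plate leans on the panel, and the fingers are clear of both faces. Withdraw along the panel slope.

Call:
{"method": "move_arm", "body": {
  "deltas": [
    [[0, 0, 0], [-0.03, 0, 0.12], 0.3],
    [[0, 0, 0], [-0.06, 0.01, 0.3], 0.3],
    [[0, 0, 0], [-0.12, 0.02, 0.6], 0.3],
    [[0, 0, 0], [-0.2, 0.04, 0.98], 0.3],
    [[0, 0, 0], [-0.2, 0.04, 0.98], 0.3]
  ]
}}

```text
time: 16.58
tool_pos: [0.5375, 0.2068, 0.2609]
tcp_rot: [2.284, 1.899, 0.211]
wrist_force: [-0.1, -0.4, -0.4]
width: 0.35
```

Call:
{"method": "move_arm", "body": {
  "deltas": [
    [[0, 0, 0], [-0.5, 0, 0.6], 0.3],
    [[0, 0, 0], [-1, 0, 1], 0.3],
    [[0, 0, 0], [-1, 0, 1], 0.3],
    [[0, 0, 0], [-1, 0, 1], 0.3]
  ]
}}

```text
time: 17.08
tool_pos: [0.4351, 0.2057, 0.3554]
tcp_rot: [2.285, 1.902, 0.201]
wrist_force: [1.5, -0.0, -1.5]
width: 0.353
```

```bash
python3 m.py 7; python3 - <<'E'
from h import *
th=-.186; from scipy.spatial.transform import Rotation as Ro
B=Ro.from_euler('z',th).as_matrix()@Ro.from_euler('y',-np.radians(12)).as_matrix(); o=np.array([.5757,.1973,.028])
Q=(xyz('s7')-o)@B
P=Q[(abs(Q[...,1])<.1)&(Q[...,2]>.115)&(Q[...,2]<.17)&(abs(Q[...,0])<.04)]
print(len(P),np.percentile(P,[1,50,99],0).round(4)); A=np.c_[P[:,1:],np.ones(len(P))];print(np.linalg.lstsq(A,P[:,0],rcond=None)[0])
r=np.load('rack.npz');t=float(r['th']);Rr=np.array([[np.cos(t),-np.sin(t)],[np.sin(t),np.cos(t)]])
X=xyz('t7');Q=np.concatenate([(X[...,:2]-r['c'])@Rr,X[...,2:]],-1)
P=Q[(abs(Q[...,0])<.06)&(abs(Q[...,1])<.045)&(Q[...,2]>.105)&(Q[...,2]<.2)];print('short plates',len(P),np.histogram(P[:,0],np.arange(-.06,.061,.02))[0],P[:,2].max())
E
```

```text
tcp [0.43517734 0.20517709 0.35268605] in rest [-0.069  -0.0182  0.3466] F [-0.7  0.2 -1.3] w 0.35312566928478945
tool in rest
 [[-0.003  1.    -0.003]
 [ 1.     0.003 -0.002]
 [-0.002 -0.003 -1.   ]]
s face 631
above panel 442 [0.0073 0.0007 0.1393] [-0.0018 -0.0588  0.1129] [0.0127 0.0601 0.1621]
front face x=a y+b z+c [-0.0029 -0.0238  0.0105] 196
panel face x 0.0029490345765918573
t face 158
above panel 232 [ 0.0055 -0.0022  0.1523] [-0.0082 -0.0657  0.1128] [0.0079 0.0738 0.1653]
panel face x 0.0027248740669184946
412 [[-0.0019 -0.0571  0.1155]
 [ 0.0074  0.0021  0.1416]
 [ 0.013   0.0602  0.1629]]
[-0.00164173 -0.05779454  0.01526121]
short plates 141 [ 0  0 26 43 60 12] 0.1222614767206702
```

View pics/s7.png

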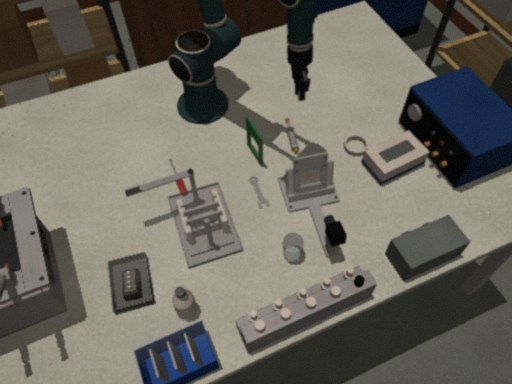

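Plate stands centred on the ledge at (310,175), the keeper is open at (160,182), the short plates are in the rack, and the arm is clear.

```bash
python3 -c "
from h import *
print(order.finish_job())"
```

```text
the job is handed in; nothing more can be done
None
```

The tall plate is standing on the inspection stand's ledge, leaning back on the light panel. I handed the job in at about 17 s of robot time; no verdict was reported.

- **Keeper bar:** I pushed it open by its tab to about 1.5 rad, measured from the camera depth. It was still open in the last picture.
- **Tall plate:** I drew it straight up out of the slot nearest the pivot and tilted it to the panel's 12° slope. I set it down with about 7 N of contact on the ledge, released it and backed the arm away.
- **Last checks on the plate:** it is within about 2 mm of the ledge's middle and within 0.03–0.06 rad of the panel's slope, with its top edge about 160 mm up the panel.
- **Rest of the bench:** both short plates are down in the rack with their tops at about 0.12 m. The bystanders look undisturbed in the last picture, though I did not measure them.

The two cameras disagreed by a few millimetres on the stand's position, so I used a value in between. That is well inside the tolerance.

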